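Switch off the block heater's row of levers

ROBOT

A 7-joint arm with a two-finger parallel gripper is mounted at the origin on the work surface. World frame = base frame: x ahead of the robot, y to its left, z up, the work surface at z = 0. Lengths are in m, angles in rad, forces in N, time in s.
With the tool pointing down it reaches from about 0.425 to 0.925 m from the base axis. Payload 6.8 kg.
Tool frame: the origin (TCP) lies at the very end of the fingers, on their centre line; the grasp point (between the pads) lies 19 mm behind it; z points along the fingers, y is the line along which they close (so a half turn about z gives the same grasp; the last joint's range is limited). The gripper opens to 85 mm and grips with 20 to 120 N. Pads are 22 mm wide; open, the fingers measure 114 mm over their backs; the gripper's body (76 mm by 85 mm) begins 54 mm behind the grasp point. The pads swing forward as they close: fully open they stand 13 mm farther back than shut.
Start: joints at [1.072, 0.477, 0.022, 1.555, -0.011, 1.109, -0.083], TCP at [0.257, -0.624, 0.231] pointing down, gripper open.
Joint ranges: [-2.96, 2.96], [-0.34, 2.1], [-1.41, 1.46], [0.24, 2.44], [-1.37, 4.51], [0.17, 1.92], [-2.96, 2.96]. Speed limits (rad/s): [2.39, 2.39, 3.14, 3.14, 3.14, 3.14, 3.14].

INTERFACE

Orientations are given as a unit quaternion [w, x, y, z].
In Python, from station import get_obs, read_camera, hand_in gives the robot as it stands.
- The arm moves only by the tool arm_command, never from a script. Its argument "commands" is one flat list of numbers, 7 for each row, row after row: the shift along the tool's x, y, z in m, then the turn, a rotation vector about the tool's x, y, z in degrees, then the opening, from 0 (shut) to 1 (fully open). In form: [tx, ty, tz, rx, ry, rz, fingers, tx, ty, tz, rx, ry, rz, fingers, ...]. A call has 1 to 8 rows; each row is the pose to reach, as a shift and turn from the pose commanded when the call began, along the tool's axes at that moment; what a row does not reach only later rows make up. A row lasts 1/10 s, in which the tool goes at most 50 mm and 8.59 degrees, less where a joint would pass 70% of its speed; a pose out of reach is approached as far as the arm can. A call with a gripper value outside its range is refused whole. The fingers move at their own pace and stop on an object; "force" is the grip in N (left out, the last holds). Time passes only in rows, so rows that repeat a pose let the fingers close. It gives the time, the measured TCP pose, the force, the opening and the grip force at its end, in the units of the state.
- get_obs(): the state, without advancing time (a new reading comes with each control period).
- read_camera(name): name is "scene" or "side" or "wrist"; returns a dict with "img" (400x640x3 uint8, red, green, blue), "camera_matrix" (3x3 intrinsics, pixels), "pose" (4x4, takes a point from camera to world coordinates). Camera axes: x right, y down, z forward; pixel columns grow to the right and rows downward; lengths in m; the calibration is good to about 2 mm. A picture is of the moment at which its call begins. There is no depth.
- hand_in(): hands the job in; it is judged then, once.
The state is a dict: "t": time; "q": joint angles; "joint_vel": joint speeds; "joint_torque": joint torques, N m; "eef_pos": TCP position; "tool_rot": TCP orientation; "contact_force": force on the tool from outside, world axes, zero at the start; "torque": the same for the moment, N m; "gripper_width": opening from 0.0 (shut) to 1.0 (fully open); "grasp_force": force on a finger pad.
Only numpy, scipy, OpenCV 4.12 (cv2) and the standard library are available. Lean on these libraries where they do the work, as an engineer would, in place of code of your own. Each camera call takes 0.05 s, during which the arm holds its last target. There are 200 camera calls.

TASK

The practical is over: switch off all four wells of the white block heater by drawing your closed fingertips lightly along its row of red levers, from the yellow disc to the blue disc, so that one lever after another is folded well down towards the blue disc. Do not press hard on the heater, and leave the tubes standing in its wells and everything else on the bench where they are.

Things in the scene. Friction and masses are not known exactly. Their poses are not given: they have to be found in the camera images.
- heater: Fixed white four-well block heater, 150 (x) by 300 mm (y), flat deck 50 mm above the table; origin under its centre, z up. Red levers in a row along y on a grey strip at x = -35 mm; deck discs at the row's ends: yellow at y = -132, blue at y = +132 mm. Aluminium well block at x = 20 to 70 mm, 80 mm high; three stoppered tubes stand in it at x = 45 mm, tops 136 mm above the table.
- lever1 (a joint): Paddle lever 1, nearest the yellow disc: red plate 22 mm wide across the row, 5 mm thick, 42 mm long from its hinge. Rad: 0 = on, leaning 0.25 rad back towards the yellow disc at its stop; 0.25 = upright; 1.75 = folded almost flat towards the blue disc, at its other stop. Stiff hinge, stays where left (about 0.8 N at the tip moves it); off beyond 1.05 (46 degrees past upright).
- lever1_hinge (a point): Hinge of lever 1, fixed on the heater 6 mm above its deck (56 mm above the table), in the middle of the lever's width. The hinges are 54 mm apart along the heater's y. A shut fingertip drawn along the row 10 to 25 mm above the hinges folds the levers and slides on over them.
- lever1_tip (a point): Middle of the free end of lever 1, 42 mm from its hinge.
- lever2 (a joint): Paddle lever 2, second from the yellow disc: red plate 22 mm wide across the row, 5 mm thick, 42 mm long from its hinge. Rad: 0 = on, leaning 0.25 rad back towards the yellow disc at its stop; 0.25 = upright; 1.75 = folded almost flat towards the blue disc, at its other stop. Stiff hinge, stays where left (about 0.8 N at the tip moves it); off beyond 1.05 (46 degrees past upright).
- lever2_hinge (a point): Hinge of lever 2, fixed on the heater 6 mm above its deck (56 mm above the table), in the middle of the lever's width. The hinges are 54 mm apart along the heater's y. A shut fingertip drawn along the row 10 to 25 mm above the hinges folds the levers and slides on over them.
- lever2_tip (a point): Middle of the free end of lever 2, 42 mm from its hinge.
- lever3 (a joint): Paddle lever 3, third from the yellow disc: red plate 22 mm wide across the row, 5 mm thick, 42 mm long from its hinge. Rad: 0 = on, leaning 0.25 rad back towards the yellow disc at its stop; 0.25 = upright; 1.75 = folded almost flat towards the blue disc, at its other stop. Stiff hinge, stays where left (about 0.8 N at the tip moves it); off beyond 1.05 (46 degrees past upright).
- lever3_hinge (a point): Hinge of lever 3, fixed on the heater 6 mm above its deck (56 mm above the table), in the middle of the lever's width. The hinges are 54 mm apart along the heater's y. A shut fingertip drawn along the row 10 to 25 mm above the hinges folds the levers and slides on over them.
- lever3_tip (a point): Middle of the free end of lever 3, 42 mm from its hinge.
- lever4 (a joint): Paddle lever 4, nearest the blue disc: red plate 22 mm wide across the row, 5 mm thick, 42 mm long from its hinge. Rad: 0 = on, leaning 0.25 rad back towards the yellow disc at its stop; 0.25 = upright; 1.75 = folded almost flat towards the blue disc, at its other stop. Stiff hinge, stays where left (about 0.8 N at the tip moves it); off beyond 1.05 (46 degrees past upright).
- lever4_hinge (a point): Hinge of lever 4, fixed on the heater 6 mm above its deck (56 mm above the table), in the middle of the lever's width. The hinges are 54 mm apart along the heater's y. A shut fingertip drawn along the row 10 to 25 mm above the hinges folds the levers and slides on over them.
- lever4_tip (a point): Middle of the free end of lever 4, 42 mm from its hinge.
- tube1: Loose glass sample tube with a black stopper, 16 mm across, 82 mm long, upright in the heater well beside lever 1; origin at its foot, 54 mm above the table. Leave it alone.
- tube2: The same, in the well beside lever 2. Leave it alone.
- tube3: The same, in the well beside lever 4. Leave it alone.
- amber_red: Loose amber bottle with a red cap, 54 mm across, 105 mm tall; origin under its base. Leave it alone.
- amber_green: Loose amber bottle with a green cap, 54 mm across, 105 mm tall; origin under its base. Leave it alone.
- wash_bottle: Loose white wash bottle with a red cap and spout, 72 mm across, 189 mm tall; origin under its base. Leave it alone.
- mortar: Loose white ceramic pot, 90 mm across, 75 mm tall; origin under its base. Leave it alone.

How it is judged:
By the outcome, as a careful person would: the job done as asked, in the order asked, and still so for the second after the job is handed in, with the robot touching nothing.
It also fails if it takes over 40 s, if anything falls off the work surface, if the arm or the gripper's body presses on something with over 40 N, if the wrist force passes 120 N, or if a joint passes its speed limit or range.

## Working session

There is one attempt and no reset: what is moved stays moved. The work goes in short steps, Python scripts to look and compute and a tool call to move; the robot and the scene stay as the last step left them, time stands still between calls to the robot, and variables do not carry over. Pictures are saved under pics/ and viewed, at most 10 in all, crops included, and the job is handed in when it is done.

Besides the shell and the picture viewer there is one more tool, called as name(argument=value, ...) on one line, values as JSON. arm_command: Moves the arm, as the interface text tells. Its arguments: {"type":"object","properties":{"commands":{"type":"array","items":{"type":"number"}},"force":{"type":"number"}},"required":["commands"]}

```bash
mkdir -p pics; ls; python3 - <<'E'
from station import *
import cv2
o=get_obs();print({k:o[k] for k in('t','eef_pos','tool_rot','gripper_width')})
for n in('scene','side'):
    c=read_camera(n);cv2.imwrite(f'pics/{n}0.png',c['img'][:,:,::-1]);print(n,c['pose'].round(3).tolist())
E
```

```text
pics
{'t': 0.0, 'eef_pos': array([ 0.25689856, -0.62353446,  0.23028152]), 'tool_rot': array([-9.27338980e-04,  9.80962534e-01,  1.94194709e-01, -2.49898384e-04]), 'gripper_width': 1.0007635673877207}
scene [[-0.591, 0.547, -0.593, 1.32], [0.806, 0.382, -0.451, 0.5], [-0.02, -0.745, -0.667, 0.869], [0.0, 0.0, 0.0, 1.0]]
side [[0.947, -0.227, 0.227, 0.388], [-0.321, -0.657, 0.682, -0.748], [-0.006, -0.719, -0.695, 0.813], [0.0, 0.0, 0.0, 1.0]]
```

View pics/scene0.png

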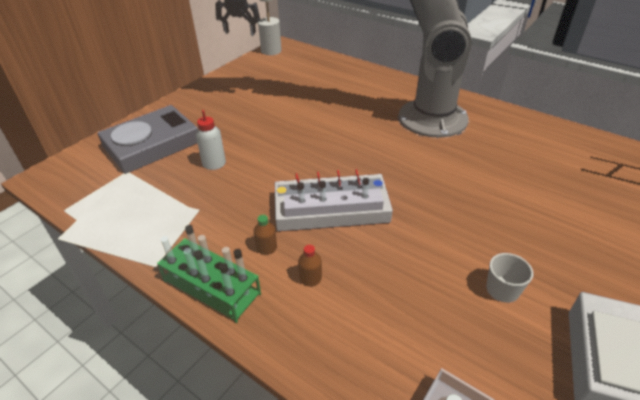

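View pics/side0.png

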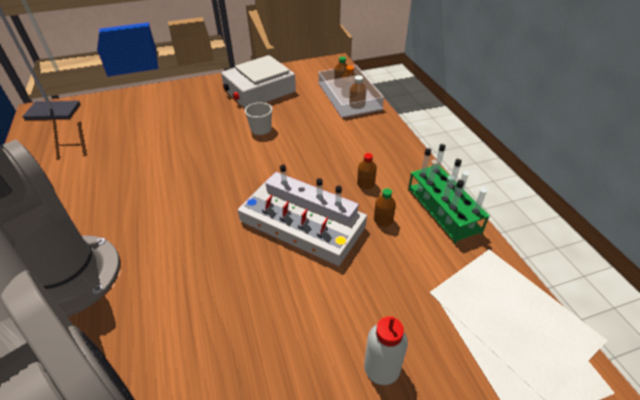

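The scene view has the yellow disc near (282,190) and the blue near (378,183). The side view has yellow near (341,241) and blue near (252,202), with the red levers between them. I'll find the discs and reds on known planes.

```bash
cat > h.py <<'E'
import numpy as np, cv2
from station import *
from scipy.spatial.transform import Rotation as R
def ray(c,uv,z):
    d=c['pose'][:3,:3]@np.linalg.solve(c['camera_matrix'],[*uv,1]);p=c['pose'][:3,3]
    return p+d*(z-p[2])/d[2]
def blobs(c,lo,hi,box,amin=4):
    h=cv2.cvtColor(c['img'],cv2.COLOR_RGB2HSV);m=cv2.inRange(h,np.array(lo),np.array(hi))
    k=np.zeros_like(m);x0,y0,x1,y1=box;k[y0:y1,x0:x1]=m[y0:y1,x0:x1]
    n,l,s,ce=cv2.connectedComponentsWithStats(k)
    return [(ce[i],s[i]) for i in range(1,n) if s[i,4]>=amin]
E
python3 - <<'E'
from h import *
for n,b in(('scene',(265,160,395,235)),('side',(235,170,370,265))):
    c=read_camera(n)
    for col,lo,hi in(('y',(22,130,120),(35,255,255)),('b',(105,130,80),(125,255,255)),('r',(0,170,90),(6,255,255))):
        for ce,s in blobs(c,lo,hi,b): print(n,col,ce.round(1),s,ray(c,ce,.051 if col!='r' else .076).round(4))
    cv2.imwrite(f'pics/{n}1.png',cv2.resize(c['img'][b[1]:b[3],b[0]:b[2],::-1],None,fx=5,fy=5,interpolation=2))
E
```

```text
scene y [281.4 189.6] [278 187   8   6  34] [ 0.6322 -0.146   0.051 ]
scene b [377.6 182.6] [375 181   6   4  21] [0.4584 0.0519 0.051 ]
side y [340.4 239.8] [336 236  10   8  63] [ 0.6341 -0.1488  0.051 ]
side b [251.6 201.7] [248 199   8   6  42] [0.4603 0.0488 0.051 ]
side r [268.7 199.2] [267 197   4   5   9] [0.5009 0.0174 0.076 ]
side r [285.7 205.2] [284 202   4   7  10] [ 0.5363 -0.0176  0.076 ]
side r [304.3 213. ] [303 210   4   6   9] [ 0.5725 -0.0589  0.076 ]
side r [324.  223.2] [323 221   3   5   8] [ 0.6071 -0.1069  0.076 ]
```

View pics/side1.png

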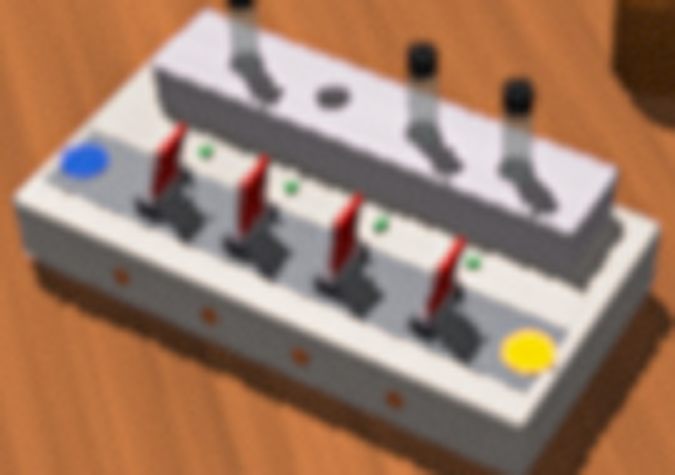

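The side crop shows all four levers up, the yellow disc at lower right, the blue disc at upper left and the tubes behind the row. The disc spacing comes out at 263 mm against the nominal 264. Next I'll work out the approach with tool y along the row and the tip 14 mm above the hinges.

```bash
cat >> h.py <<'E'
Y=np.array([.6332,-.1474,0]);B=np.array([.4594,.0504,0]);U=(B-Y)/np.linalg.norm(B-Y);C=(Y+B)/2
def row(y,z): return C+U*y+[0,0,z]
Rg=np.stack([np.cross(-U,[0,0,-1]),-U,[0,0,-1]],1)
def rel(target):
    o=get_obs();M=R.from_quat(o['tool_rot'],scalar_first=True)
    print('t',o['t'],'heater y',(o['eef_pos']-C)@U,'pos',o['eef_pos'].round(4))
    print('shift',M.inv().apply(target-o['eef_pos']).round(4),'turn',(M.inv()*R.from_matrix(Rg)).as_rotvec(degrees=True).round(2),'F',o['contact_force'].round(2))
E
python3 - <<'E'
from h import *
print(np.linalg.det(Rg))
c=read_camera('side');print('wash',ray(c,(388,330),.189))
rel(row(-.130,.20))
E
```

```text
1.0
wash [ 0.59529419 -0.4613384   0.189     ]
t 0.25 heater y -0.2413161593923951 pos [ 0.2571 -0.6239  0.2309]
shift [ 0.5288 -0.2988  0.0311] turn [ -0.04  -0.   -18.91] F [-0.61 -0.33 -0.42]
```

arm_command(commands=[0.033,-0.019,0,0,0,-2.4,0,0.066,-0.037,0,0,0,-4.7,0,0.099,-0.056,0,0,0,-7.1,0,0.132,-0.075,0,0,0,-9.5,0,0.165,-0.093,0,0,0,-11.8,0,0.198,-0.112,0,0,0,-14.2,0,0.231,-0.131,0,0,0,-16.5,0,0.264,-0.149,0,0,0,-18.9,0], force=20)

```text
t: 1.05
eef_pos: [0.4452, -0.3844, 0.2314]
tool_rot: [0.0, 0.935, 0.353, 0.0]
contact_force: [-0.5, 0.3, 0.1]
gripper_width: 0.007
grasp_force: 0.0
```

```bash
python3 -c "
from h import *
rel(row(-.130,.20))"
```

```text
t 1.05 heater y -0.18557463557601875 pos [ 0.4452 -0.3844  0.2314]
shift [ 0.2978 -0.0552  0.0314] turn [0.01 0.   0.08] F [-0.47  0.28  0.14]
```

arm_command(commands=[0.04,-0.007,0,0,0,0,0,0.08,-0.015,0,0,0,0,0,0.12,-0.022,0.0,0,0,0,0,0.16,-0.03,0.005,0,0,0,0,0.2,-0.037,0.01,0,0,0,0,0.24,-0.045,0.02,0,0,0,0,0.275,-0.052,0.027,0,0,0,0,0.298,-0.055,0.031,0,0,0,0])

```text
t: 1.85
eef_pos: [0.6332, -0.1441, 0.1995]
tool_rot: [-0.001, 0.935, 0.354, 0.0]
contact_force: [0.4, 0.9, -0.4]
gripper_width: 0.003
grasp_force: 0.0
```

arm_command(commands=[0,0,0.02,0,0,0,0,0,0,0.04,0,0,0,0,0,0,0.06,0,0,0,0,0,0,0.08,0,0,0,0,0,0,0.09,0,0,0,0,0,0,0.09,0,0,0,0])

```text
t: 2.45
eef_pos: [0.631, -0.1477, 0.1087]
tool_rot: [-0.001, 0.936, 0.353, -0.001]
contact_force: [-0.0, -0.3, -0.3]
gripper_width: -0.001
grasp_force: 0.0
```

```bash
python3 - <<'E'
from h import *
rel(row(-.130,.070))
a=read_camera('scene')['img'][140:250,250:410];b=read_camera('side')['img'][150:260,230:390]
cv2.imwrite('pics/c2.png',cv2.resize(np.hstack([a,b])[:,:,::-1],None,fx=2.5,fy=2.5,interpolation=2))
E
```

```text
t 2.45 heater y -0.13042632884075683 pos [ 0.631  -0.1477  0.1087]
shift [ 0.0019 -0.0003  0.0387] turn [-0.14  0.11 -0.02] F [-0.03 -0.29 -0.33]
```

View pics/c2.png

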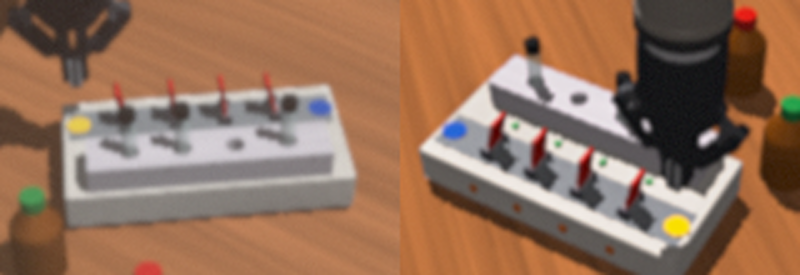

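The closed tip hangs over the yellow disc in line with the row, and the knuckles are well above the lever tips. I'll go down to z = 0.070 and sweep along tool -y.

arm_command(commands=[0.001,0,0.015,0,0,0,0,0.002,0,0.03,0,0,0,0,0.002,0,0.039,0,0,0,0,0.002,0,0.039,0,0,0,0])

```text
t: 2.95
eef_pos: [0.6321, -0.1462, 0.069]
tool_rot: [-0.001, 0.936, 0.353, -0.002]
contact_force: [-0.8, -0.3, 1.2]
gripper_width: -0.001
grasp_force: 0.0
```

```bash
python3 -c "
from h import *
rel(row(-.130,.070))"
```

```text
t 2.95 heater y -0.13005117925854073 pos [ 0.6321 -0.1462  0.069 ]
shift [ 0.     -0.0001 -0.001 ] turn [-0.17  0.14 -0.  ] F [-0.8  -0.35  1.17]
```

arm_command(commands=[0,-0.008,-0.001,0,0,0,0,0,-0.016,-0.001,0,0,0,0,0,-0.024,-0.001,0,0,0,0,0,-0.032,-0.001,0,0,0,0,0,-0.04,-0.001,0,0,0,0,0,-0.048,-0.001,0,0,0,0,0,-0.056,-0.001,0,0,0,0,0,-0.064,-0.001,0,0,0,0])

```text
t: 3.75
eef_pos: [0.5911, -0.0981, 0.0725]
tool_rot: [0.0, 0.936, 0.352, 0.0]
contact_force: [0.8, -1.2, 1.3]
gripper_width: -0.002
grasp_force: 0.6
```

```bash
python3 - <<'E'
from h import *
rel(row(-.066,.070))
a=read_camera('scene')['img'][140:250,250:410];b=read_camera('side')['img'][150:260,230:390]
cv2.imwrite('pics/c3.png',cv2.resize(np.hstack([a,b])[:,:,::-1],None,fx=2.5,fy=2.5,interpolation=2))
E
```

```text
t 3.75 heater y -0.06686835590147833 pos [ 0.5911 -0.0981  0.0725]
shift [-0.0009 -0.0009  0.0025] turn [ 0.03 -0.01 -0.02] F [ 0.8  -1.24  1.33]
```

View pics/c3.png

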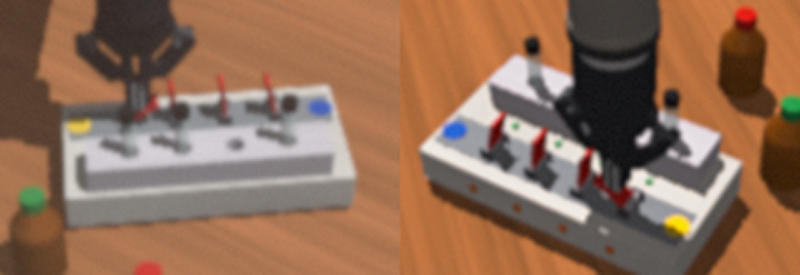

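Lever 1 is folding under the tip at only about 2 N, and the tip is centred on it. I'll carry on with the sweep.

arm_command(commands=[0,-0.008,0.001,0,0,0,0,0,-0.016,0.001,0,0,0,0,0,-0.024,0.001,0,0,0,0,0,-0.032,0.001,0,0,0,0,0,-0.04,0.001,0,0,0,0,0,-0.048,0.001,0,0,0,0,0,-0.056,0.001,0,0,0,0,0,-0.064,0.001,0,0,0,0])

```text
t: 4.65
eef_pos: [0.5486, -0.0496, 0.0713]
tool_rot: [-0.0, 0.936, 0.353, -0.0]
contact_force: [0.4, -1.3, 0.7]
gripper_width: 0.004
grasp_force: 0.4
```

```bash
python3 -c "
from h import *
rel(row(-.002,.070))"
```

```text
t 4.65 heater y -0.0023757371114193743 pos [ 0.5486 -0.0496  0.0713]
shift [-0.001  -0.0004  0.0013] turn [-0.01  0.   -0.01] F [ 0.43 -1.32  0.72]
```

arm_command(commands=[0,-0.008,0.001,0,0,0,0,0,-0.016,0.001,0,0,0,0,0,-0.024,0.001,0,0,0,0,-0.001,-0.032,0.001,0,0,0,0,-0.001,-0.04,0.001,0,0,0,0,-0.001,-0.048,0.001,0,0,0,0,-0.001,-0.056,0.001,0,0,0,0,-0.001,-0.064,0.001,0,0,0,0])

```text
t: 5.45
eef_pos: [0.5058, -0.0024, 0.0704]
tool_rot: [0.0, 0.936, 0.353, 0.0]
contact_force: [1.2, -1.3, 1.5]
gripper_width: -0.004
grasp_force: 0.6
```

```bash
python3 -c "
from h import *
rel(row(.062,.070))"
```

```text
t 5.45 heater y 0.06140728333423427 pos [ 0.5058 -0.0024  0.0704]
shift [ 0.     -0.0006  0.0004] turn [ 0.01 -0.01 -0.01] F [ 1.17 -1.26  1.48]
```

arm_command(commands=[0,-0.008,0,0,0,0,0,0,-0.016,0,0,0,0,0,0,-0.024,0,0,0,0,0,0,-0.032,0,0,0,0,0,0,-0.04,0,0,0,0,0,0,-0.048,0,0,0,0,0,0,-0.056,0,0,0,0,0,0,-0.064,0,0,0,0,0])

```text
t: 6.25
eef_pos: [0.4632, 0.0459, 0.0702]
tool_rot: [-0.0, 0.936, 0.353, -0.0]
contact_force: [0.2, -0.4, 0.0]
gripper_width: 0.004
grasp_force: 0.0
```

arm_command(commands=[0,-0.008,0,0,0,0,0,0,-0.012,0,0,0,0,0,0,-0.012,-0.015,0,0,0,0,0,-0.012,-0.035,0,0,0,0,0,-0.012,-0.06,0,0,0,0,0,-0.012,-0.09,0,0,0,0,0,-0.012,-0.12,0,0,0,0,0,-0.012,-0.13,0,0,0,0])

```text
t: 7.05
eef_pos: [0.4574, 0.0547, 0.203]
tool_rot: [0.0, 0.936, 0.352, 0.002]
contact_force: [0.2, 0.0, 0.1]
gripper_width: -0.003
grasp_force: 0.0
```

```bash
python3 - <<'E'
from h import *
rel(row(.130,.070))
a=read_camera('scene')['img'][140:250,250:410];b=read_camera('side')['img'][150:260,230:390]
cv2.imwrite('pics/c4.png',cv2.resize(np.hstack([a,b])[:,:,::-1],None,fx=2.5,fy=2.5,interpolation=2))
E
```

```text
t 7.05 heater y 0.13618234490857803 pos [0.4574 0.0547 0.203 ]
shift [-0.0018  0.0059  0.133 ] turn [ 0.14 -0.22 -0.02] F [0.16 0.04 0.08]
```

View pics/c4.png

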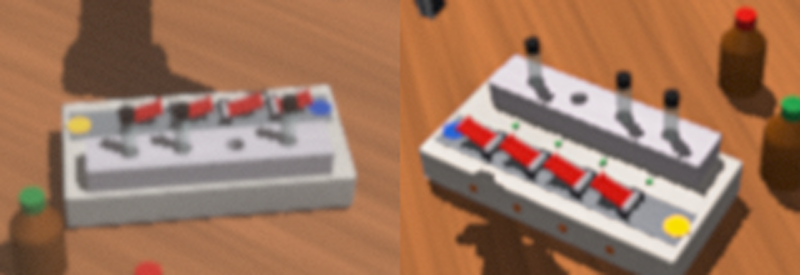

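All four levers lie folded well down towards the blue disc, the three tubes are still standing, and the arm is clear of the heater.

arm_command(commands=[0,0,0,0,0,0,0,0,0,0,0,0,0,0])

```text
t: 7.35
eef_pos: [0.455, 0.054, 0.1988]
tool_rot: [-0.0, 0.936, 0.353, -0.001]
contact_force: [0.6, -1.2, 0.6]
gripper_width: 0.001
grasp_force: 0.0
```

```bash
python3 -c "
from station import *
print(hand_in())"
```

```text
the job is handed in; nothing more can be done
None
```

All four levers were folded down in one sweep from the yellow disc to the blue disc with readings of about 2 N; the last picture shows the three tubes standing and the arm clear, and the job was handed in at about 7.4 s.

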